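Packing the last two bottles into the round pot

ROBOT

A 6-joint arm with a two-finger parallel gripper is mounted at the origin on a cart in front of the work surface, level with it; the furniture and walls round the work are solid. World frame = base frame: x ahead of the robot, y to its left, z up, the work surface at z = 0. Lengths are in m, angles in rad, forces in N, time in s.
With the tool pointing down it reaches from about 0.35 to 0.775 m from the base axis. Payload 5.5 kg.
Tool frame: the origin (TCP) lies at the very end of the fingers, on their centre line; the grasp point (between the pads) lies 19 mm behind it; z points along the fingers, y is the line along which they close (so a half turn about z gives the same grasp; the last joint's range is limited). The gripper opens to 85 mm and grips with 20 to 120 N. Pads are 22 mm wide; open, the fingers measure 114 mm over their backs; the gripper's body (76 mm by 85 mm) begins 54 mm behind the grasp point. The pads swing forward as they close: fully open they stand 13 mm farther back than shut.
Start: joints at [0.549, 0.313, 0.046, 1.304, 0, 1.431], TCP at [0.444, 0.366, 0.202] pointing down, gripper open.
Joint ranges: [-2.76, 2.76], [-0.86, 1.69], [-1.03, 1.26], [-2.2, 2.34], [-1.47, 1.5], [-3.14, 3.14]. Speed limits (rad/s): [2.57, 2.57, 3.14, 3.14, 3.14, 3.14].

INTERFACE

Orientations are given as a unit quaternion [w, x, y, z].
In Python, from workcell import env, cams, ticket, spotter gives the robot as it stands.
- The arm moves only by the tool jog_arm, never from a script. Its argument "increments" is a list that holds one entry, the list of rows, each a list of 7 numbers: the shift along the tool's x, y, z in units of 0.25 m (1.0 is 0.25 m), then the turn, a rotation vector about the tool's x, y, z in units of 180 degrees (1.0 is 180 degrees), then the closure in counts, from 0 (fully open) to 255 (shut). A call has 1 to 20 rows; each row shifts and turns the commanded pose from where the row before left it, along the tool's axes as they then stand; what a row does not reach is not made up. A row lasts 1/10 s, in which the tool goes at most 50 mm and 8.59 degrees, less where a joint would pass 70% of its speed; a pose out of reach is approached as far as the arm can. A call with a number of a shift or a turn outside -1 to 1 is refused whole. A call with a gripper value outside its range is refused whole. The fingers move at their own pace and stop on an object; "force" is the grip in N (left out, the last holds). Time passes only in rows, so rows that do not move let the fingers close. It gives the time, the measured TCP pose, the force, the opening and the grip force at its end, in the units of the state.
- env.get_state(): the state, without advancing time (a new reading comes with each control period).
- cams.read_camera(name): name is "side" or "top"; returns a dict with "pixels" (480x640x3 uint8, red, green, blue), "fx", "fy", "cx", "cy" (pixels), "xyz" and "attitude" of the camera in the world. Camera axes: x right, y down, z forward; pixel columns grow to the right and rows downward; lengths in m; the calibration is good to about 2 mm. A picture is of the moment at which its call begins. There is no depth.
- ticket.hand_in(): hands the job in; it is judged then, once.
Trained networks look in the newest picture that a camera, given by its name, has taken for a name from the list of things; names that differ only in an ending like _2 or _b are one class to them, and where a whole thing is asked for, a point or a joint stands for the part that bears it (a point fixed in the world has none). Each returns a list of dicts, best first, with "conf" (0 to 1); they miss things now and then, are a little off and sometimes report something else, mostly with a low value. They report only what shows in the picture. A call takes as long as a camera call. They do not tell look-alikes from the thing itself.
- spotter.find_in(target, camera): "uv" ([column, row] in pixels, amid what is visible of it).
- spotter.cut_out(target, camera): "region" (480x640 bool, what is visible of it) and "uv" ([column, row] in pixels, amid what is visible of it).
- spotter.landmark_of(target, camera): "uv" ([column, row] in pixels: a listed point, or the origin of a listed thing).
The state is a dict: "clock": time; "joint_pos": joint angles; "qvel": joint speeds; "tau": joint torques, N m; "tcp_pos": TCP position; "orientation": TCP orientation; "wrist_force": force on the tool from outside, world axes, zero at the start; "ft_torque": the same for the moment, N m; "finger_gap": finger opening in m; "grip_force": force on a finger pad.
Only numpy, scipy, OpenCV 4.12 (cv2) and the standard library are available. Lean on these libraries where they do the work, as an engineer would, in place of code of your own. Each camera call takes 0.05 s, during which the arm holds its last target. There are 200 camera calls.

TASK

Pack both bottles from the counter into the round blue pot with the five already there, so that all seven stand upright, cap up, with their feet right down on the pot's floor: one in the middle and six round it. The five have spread out along the wall, so move them closer together to make room. Leave the pot where it stands and do not disturb the other things on the counter.

Things in the scene. Friction and masses are not known exactly. Their poses are not given: they have to be found in the camera images.
- pot: round blue open pot on a black foot ring, stands loose on the counter, 0.7 to 1 kg. Outer diameter 124 mm (130 over the foot), straight inner wall 118 mm across, wall 3 mm, height 36 mm over all; inner floor 5 mm above the underside, so a bottle in it stands 44 mm above the rim. Origin: centre of the underside, z up
- bottle_1: small white bottle with red cap, stands free in the pot at the start, near its wall; the middle is empty, and no gap along the wall takes another bottle until the five are moved closer. 75 mm tall: body 36 mm diameter to 64 mm up, cap 37 mm from 65 mm to its flat top; 50 to 85 g. Origin: centre of the flat underside, z towards the cap. All seven are alike.
- bottle_2: small white bottle with red cap, stands free in the pot at the start, near its wall; the middle is empty, and no gap along the wall takes another bottle until the five are moved closer. 75 mm tall: body 36 mm diameter to 64 mm up, cap 37 mm from 65 mm to its flat top; 50 to 85 g. Origin: centre of the flat underside, z towards the cap. All seven are alike.
- bottle_3: small white bottle with red cap, stands free in the pot at the start, near its wall; the middle is empty, and no gap along the wall takes another bottle until the five are moved closer. 75 mm tall: body 36 mm diameter to 64 mm up, cap 37 mm from 65 mm to its flat top; 50 to 85 g. Origin: centre of the flat underside, z towards the cap. All seven are alike.
- bottle_4: small white bottle with red cap, stands free in the pot at the start, near its wall; the middle is empty, and no gap along the wall takes another bottle until the five are moved closer. 75 mm tall: body 36 mm diameter to 64 mm up, cap 37 mm from 65 mm to its flat top; 50 to 85 g. Origin: centre of the flat underside, z towards the cap. All seven are alike.
- bottle_5: small white bottle with red cap, stands free in the pot at the start, near its wall; the middle is empty, and no gap along the wall takes another bottle until the five are moved closer. 75 mm tall: body 36 mm diameter to 64 mm up, cap 37 mm from 65 mm to its flat top; 50 to 85 g. Origin: centre of the flat underside, z towards the cap. All seven are alike.
- bottle_6: small white bottle with red cap, stands on the counter at the start. 75 mm tall: body 36 mm diameter to 64 mm up, cap 37 mm from 65 mm to its flat top; 50 to 85 g. Origin: centre of the flat underside, z towards the cap. All seven are alike.
- bottle_7: small white bottle with red cap, stands on the counter at the start. 75 mm tall: body 36 mm diameter to 64 mm up, cap 37 mm from 65 mm to its flat top; 50 to 85 g. Origin: centre of the flat underside, z towards the cap. All seven are alike.
- shelf_jar: clear jar with a red lid, 62 mm diameter, 70 mm tall, bystander, loose. Origin: centre of the underside, z up
- flux_jar: glass jar with a black lid, 49 mm diameter, 46 mm tall, bystander, loose. Origin: centre of the underside, z up
- spool: small reel with white flanges, 44 mm diameter, 28 mm tall, bystander, loose. Origin: centre of the underside, z up
- loupe: black magnifier eyepiece, 34 mm diameter, 35 mm tall, bystander, loose. Origin: centre of the underside, z up
Not all that is in view belongs to the job. Several things have the shape of the pot; the one meant has the colours described above.

How it is judged:
By the outcome, as a careful person would: the job done as asked, in the order asked, and still so for the second after the job is handed in, with the robot touching nothing.
It also fails if it takes over 72 s, if anything falls off the work surface, if the arm or the gripper's body presses on something with over 40 N, if the wrist force passes 120 N, or if a joint passes its speed limit or range.

## Working session

There is one attempt and no reset: what is moved stays moved. The work goes in short steps, Python scripts to look and compute and a tool call to move; the robot and the scene stay as the last step left them, time stands still between calls to the robot, and variables do not carry over. Pictures are saved under pics/ and viewed, at most 10 in all, crops included, and the job is handed in when it is done.

Besides the shell and the picture viewer there is one more tool, called as a command line: name --argument value ..., lists and objects as JSON in quotes. jog_arm: Moves the arm, as the interface text tells. Shifts and turns lie within -1 to 1; 1 stands for 0.25 m of shift or 180 degrees of turn. Its arguments: {"type":"object","properties":{"increments":{"type":"array"},"force":{"type":"number"}},"required":["increments"]}

```bash
ls; mkdir -p pics; cat > h.py <<'E'
import numpy as np, cv2
from workcell import env, cams, ticket, spotter
from scipy.spatial.transform import Rotation as R
def cam(n):
    c=cams.read_camera(n); a=np.array(c["attitude"],float)
    c["R"]=a if a.shape==(3,3) else R.from_quat(a,scalar_first=True).as_matrix()
    return c
def ray(c,uv,z):
    d=c["R"]@np.array([(uv[0]-c["cx"])/c["fx"],(uv[1]-c["cy"])/c["fy"],1]); o=np.array(c["xyz"])
    return o+d*(z-o[2])/d[2]
def save(c,p): cv2.imwrite(p,c["pixels"][:,:,::-1])
E
python3 - <<'E'
from h import *
for n in("side","top"):
    c=cam(n); save(c,f"pics/{n}0.png"); print(n,c["xyz"],c["attitude"],c["fx"],c["cx"],c["cy"])
    for t in("bottle_1","pot","shelf_jar","flux_jar","spool","loupe"):
        for r in spotter.cut_out(t,n)[:9]:
            m=r["region"]; print(t,round(r["conf"],2),np.round(r["uv"]),m.sum(),np.round(ray(c,r["uv"],.075 if t[0]=='b' else .03),3))
s=env.get_state(); print(s)
E
```

```text
pics
side [-0.02063795 -0.5137689   0.77912   ] [-0.37317796  0.86120904 -0.31345291  0.14423756] 538.633919509197 322.7096428576197 241.8771633171583
bottle_1 0.98 [318. 242.] 483 [0.47  0.064 0.075]
bottle_1 0.85 [385. 320.] 812 [ 0.436 -0.153  0.075]
bottle_1 0.8 [299. 238.] 540 [0.451 0.096 0.075]
bottle_1 0.74 [334. 235.] 498 [0.51  0.06  0.075]
bottle_1 0.68 [305. 218.] 336 [0.498 0.136 0.075]
bottle_1 0.67 [266. 187.] 572 [0.498 0.269 0.075]
bottle_1 0.51 [322. 218.] 328 [0.525 0.113 0.075]
pot 0.97 [303. 332.] 4098 [ 0.336 -0.057  0.03 ]
pot 0.95 [222. 177.] 2037 [0.474 0.416 0.03 ]
pot 0.71 [315. 262.] 1065 [0.462 0.06  0.03 ]
pot 0.17 [324. 216.] 336 [0.565 0.155 0.03 ]
shelf_jar 0.85 [284. 154.] 781 [0.645 0.402 0.03 ]
flux_jar 0.74 [484. 310.] 859 [ 0.618 -0.229  0.03 ]
flux_jar 0.35 [266. 189.] 530 [0.526 0.313 0.03 ]
spool 0.93 [208. 234.] 432 [0.344 0.266 0.03 ]
loupe 0.79 [313. 187.] 206 [0.613 0.25  0.03 ]
loupe 0.47 [285. 156.] 762 [0.641 0.392 0.03 ]
top [0.35218718 0.110832   1.30398728] [ 0.03360414 -0.70001627  0.71146495 -0.05162954] 502.774691583725 311.129779
[... 706 characters left out ...]
8 0.03 ]
{'clock': 0.7, 'joint_pos': array([ 5.49385032e-01,  3.13159053e-01,  4.61302984e-02,  1.30361150e+00,
       -2.94880009e-07,  1.43118562e+00]), 'qvel': array([-0.00155538,  0.00045986, -0.00094201,  0.00119166, -0.0004796 ,
       -0.00085255]), 'tau': array([-1.26523126e-03, -4.80290580e+01,  2.98749501e+01, -3.59284686e-04,
       -2.62645899e-04,  1.04161884e-05]), 'tcp_pos': array([0.44389144, 0.36558018, 0.20185891]), 'orientation': array([4.29231659e-05, 4.26753834e-01, 9.04367823e-01, 6.51728974e-05]), 'wrist_force': array([ 0.22841282,  0.01700083, -0.83953423]), 'ft_torque': array([0.00731316, 0.03282394, 0.03595609]), 'grip_force': 0.0, 'finger_gap': 0.08560155907441147}
```

View images.

View pics/side0.png

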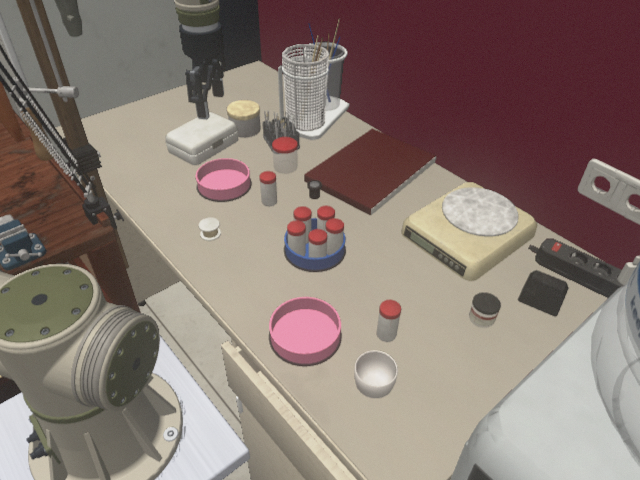

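View pics/top0.png

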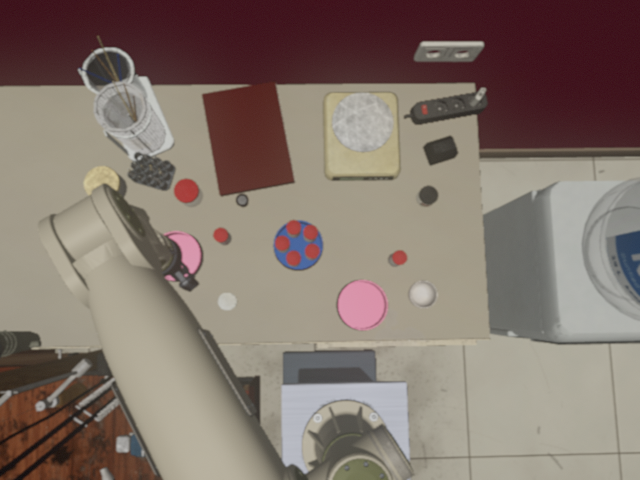

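```bash
cat >> h.py <<'E'
from scipy.optimize import least_squares
def proj(c,P):
    q=(np.asarray(P)-np.array(c["xyz"]))@c["R"]
    return np.c_[c["cx"]+c["fx"]*q[:,0]/q[:,2], c["cy"]+c["fy"]*q[:,1]/q[:,2]]
T=np.linspace(0,2*np.pi,48,endpoint=False)
def cyl(c,x,y,z0,z1,r):
    P=np.concatenate([np.c_[x+r*np.cos(T),y+r*np.sin(T),0*T+z] for z in(z0,z1)])
    return cv2.convexHull(proj(c,P).astype(np.float32))
def cen(h):
    m=cv2.moments(h); return np.array([m["m10"]/m["m00"],m["m01"]/m["m00"]])
def solve(c,uv,z0,z1,r):
    p=ray(c,uv,z1)[:2]
    return least_squares(lambda q:cen(cyl(c,q[0],q[1],z0,z1,r))-uv,p,diff_step=1e-3).x
def caps(c,zb=None,box=None):
    """red caps: list of (uv, area)"""
    hsv=cv2.cvtColor(c["pixels"],cv2.COLOR_RGB2HSV)
    h,s,v=[hsv[:,:,i].astype(int) for i in range(3)]
    m=(((h<8)|(h>172))&(s>130)&(v>90)).astype(np.uint8)
    n,l,st,ce=cv2.connectedComponentsWithStats(m,connectivity=4)
    return [(ce[i],st[i,4]) for i in range(1,n) if 40<st[i,4]<900]
E
python3 - <<'E'
from h import *
PC=None
for n in("top","side"):
    c=cam(n)
    hsv=cv2.cvtColor(c["pixels"],cv2.COLOR_RGB2HSV)
    m=((hsv[:,:,0]>100)&(hsv[:,:,0]<130)&(hsv[:,:,1]>110)).astype(np.uint8)
    u0=proj(c,[[.49,.1,.02]])[0]; m2=m*0; x,y=u0.astype(int); m2[y-50:y+50,x-50:x+50]=m[y-50:y+50,x-50:x+50]
    m2=cv2.morphologyEx(m2,cv2.MORPH_OPEN,np.ones((2,2)))
    p=np.argwhere(m2)[:,::-1].astype(np.float32); h=cv2.convexHull(p)
    print(n,"pot hull",cen(h),cv2.contourArea(h),"->",solve(c,cen(h),.006,.036,.062),cv2.contourArea(cyl(c,.49,.1,.006,.036,.062)))
    for r in spotter.landmark_of("pot",n)[:3]: print("lm",r["conf"],ray(c,r["uv"],0))
    for uv,a in caps(c):
        q=solve(c,uv,.070,.080,.0185); q0=solve(c,uv,.065,.075,.0185)
        print(np.round(uv,1),a,"inpot",np.round(q,4),"counter",np.round(q0,4))
E
```

```text
top pot hull [298.81754844 247.47801002] 1531.0 -> [0.49468231 0.10844584] 1885.9602750481572
lm 0.78 [0.49070291 0.10966316 0.        ]
lm 0.78 [0.48152075 0.43218218 0.        ]
lm 0.61 [ 0.35479785 -0.04896883  0.        ]
[185.9 190.3] 422 inpot [0.6359 0.3861] counter [0.6371 0.3873]
[293.2 227.1] 139 inpot [0.54   0.1217] counter [0.5408 0.1217]
[310.1 231.8] 138 inpot [0.5276 0.0801] counter [0.5283 0.08  ]
[220.4 234.7] 142 inpot [0.5236 0.3007] counter [0.5243 0.3014]
[281.9 242.8] 142 inpot [0.5013 0.15  ] counter [0.5019 0.1502]
[311.8 250.6] 141 inpot [0.4808 0.0769] counter [0.4814 0.0767]
[399.1 257.1] 135 inpot [ 0.4615 -0.1381] counter [ 0.462  -0.1391]
[293.1 257.8] 136 inpot [0.464 0.123] counter [0.4644 0.1231]
side pot hull [300.50653595 250.53921569] 153.0 -> [0.46708666 0.11273266] 2636.9072679542005
lm 0.92 [ 0.34775231 -0.04453261  0.        ]
lm 0.86 [0.48584644 0.435496   0.        ]
lm 0.65 [0.50319474 0.11068555 0.        ]
[284.1 144. ] 285 inpot [0.6304 0.3789] counter [0.635  0.3852]
[267.  176.1] 115 inpot [0.5225 0.2994] counter [0.5264 0.3052]
[325.4 212. ] 159 inpot [0.5415 0.1234] counter [0.5455 0.1279]
[301.9 212.4] 157 inpot [0.5035 0.1528] counter [0.5072 0.1575]
[334.  224.5] 180 inpot [0.5294 0.0829] counter [0.5333 0.0872]
[295.8 227. ] 172 inpot [0.466  0.1255] counter [0.4695 0.13  ]
[317.2 235.6] 179 inpot [0.4824 0.079 ] counter [0.486  0.0832]
[389.8 307.9] 248 inpot [ 0.4602 -0.1401] counter [ 0.4636 -0.1374]
```

```bash
cat >> h.py <<'E'
def plan(x,y,z,phi,n=None,start=None):
    """per-row increments to go straight to x,y,z with closing axis at phi deg (mod 180)"""
    s=env.get_state(); p,q=(s["tcp_pos"],R.from_quat(s["orientation"],scalar_first=True).as_matrix()) if start is None else start
    a=np.degrees(np.arctan2(q[1,1],q[0,1])); d=(phi-a+90)%180-90
    G=np.array([[np.sin(np.radians(a+d)),-np.cos(np.radians(a+d)),0],[0,0,0],[0,0,-1]]).T
    yv=np.array([np.cos(np.radians(a+d)),np.sin(np.radians(a+d)),0]); zv=np.array([0,0,-1.]); G=np.c_[np.cross(yv,zv),yv,zv]
    D=np.array([x,y,z])-p; n=n or int(max(np.ceil(np.linalg.norm(D)/.045),np.ceil(abs(d)/8.)))
    # translate first in current axes, turning separately afterwards
    t=q.T@D/.25; r=R.from_matrix(q.T@G).as_rotvec()/np.pi
    print("tcp",np.round(p,4),"phi",round(a,1),"| total shift",np.round(t,4),"turn",np.round(r,4),"rows",n,"j6",np.round(s["joint_pos"][5],2), "gap",round(s["finger_gap"],4))
    return p+D,G
E
python3 - <<'E'
from h import *
P=np.array([(.541,.1225),(.5285,.0815),(.4816,.078),(.465,.1243),(.5024,.1514)])
f=least_squares(lambda q:np.hypot(*(P-q[:2]).T)-q[2],[.49,.1,.04]); print(f.x,f.fun)
for p in P: v=p-f.x[:2]; print(p,np.degrees(np.arctan2(v[1],v[0]))%360,np.hypot(*v))
a=plan(.525,.303,.12,30)
E
```

```text
[0.50270681 0.11169082 0.03974482] [ 4.47126154e-05 -3.62029117e-05  1.15479720e-05  1.43940946e-05
 -3.44517628e-05]
[0.541  0.1225] 15.763006871498334 0.03978953120405037
[0.5285 0.0815] 310.5085525488268 0.039708615677019894
[0.4816 0.078 ] 237.93345173191173 0.039756366560638884
[0.465  0.1243] 161.51003170110886 0.03975921268328576
[0.5024 0.1514] 90.44268296304824 0.03971036682589094
tcp [0.4439 0.3656 0.2018] phi 39.5 | total shift [-0.3996  0.0912  0.3273] turn [0.     0.     0.0527] rows 3 j6 1.43 gap 0.0853
```

```bash
cat >> h.py <<'E'
C=np.array([.5027,.1117]); RR=.0397
def pol(a,r=RR): return C+r*np.array([np.cos(np.radians(a)),np.sin(np.radians(a))])
def arc(a0,a1,zh=.12,zl=.042,start=None):
    phi=(a0+a1)/2; p=pol(a0)
    s=plan(*p,zh,phi,start=start); s=plan(*p,zl,phi,start=s); m=pol((a0+a1)/2)
    s=plan(*m,zl,phi,start=s); s=plan(*pol(a1),zl,phi,start=s); return plan(*pol(a1),zh,phi,start=s)
E
python3 -c "
from h import *
arc(90.4,75.5)"
```

```text
tcp [0.4439 0.3656 0.2018] phi 39.5 | total shift [-0.8102 -0.364   0.3273] turn [ 0.      0.     -0.2415] rows 6 j6 1.43 gap 0.0853
tcp [0.5024 0.1514 0.12  ] phi 83.0 | total shift [0.    0.    0.312] turn [0. 0. 0.] rows 2 j6 1.43 gap 0.0853
tcp [0.5024 0.1514 0.042 ] phi 83.0 | total shift [-0.0206  0.0013  0.    ] turn [0. 0. 0.] rows 1 j6 1.43 gap 0.0853
tcp [0.5076 0.1511 0.042 ] phi 83.0 | total shift [-0.0206 -0.0013  0.    ] turn [0. 0. 0.] rows 1 j6 1.43 gap 0.0853
tcp [0.5126 0.1501 0.042 ] phi 83.0 | total shift [ 0.     0.    -0.312] turn [0. 0. 0.] rows 2 j6 1.43 gap 0.0853
```

jog_arm --increments '[[[-0.135, -0.0607, 0.0545, 0, 0, 0, 90], [-0.135, -0.0607, 0.0545, 0, 0, 0, 90], [-0.135, -0.0607, 0.0545, 0, 0, 0, 90], [-0.135, -0.0607, 0.0545, 0, 0, 0, 90], [-0.135, -0.0607, 0.0545, 0, 0, 0, 90], [-0.135, -0.0607, 0.0545, 0, 0, 0, 90], [0, 0, 0, 0, 0, -0.0403, 90], [0, 0, 0, 0, 0, -0.0403, 90], [0, 0, 0, 0, 0, -0.0403, 90], [0, 0, 0, 0, 0, -0.0403, 90], [0, 0, 0, 0, 0, -0.0403, 90], [0, 0, 0, 0, 0, -0.0403, 90], [0, 0, 0, 0, 0, 0, 90]]]' --force 20

```text
clock: 2.2
tcp_pos: [0.5024, 0.1514, 0.1201]
orientation: [0.0, 0.061, 0.998, 0.0]
wrist_force: [-0.0, -0.2, 0.2]
finger_gap: 0.0557
grip_force: 0.0
```

```bash
python3 - <<'E'
from h import *
arc(90.4,75.5)
c=cam("side"); cv2.imwrite("pics/s1.png",cv2.resize(c["pixels"][130:290,220:420,::-1],None,fx=4,fy=3.75))
E
```

```text
tcp [0.5024 0.1514 0.1201] phi 83.0 | total shift [-0.0001  0.0001  0.0006] turn [0.     0.0001 0.0004] rows 1 j6 0.26 gap 0.0557
tcp [0.5024 0.1514 0.12  ] phi 83.0 | total shift [0.    0.    0.312] turn [0. 0. 0.] rows 2 j6 0.26 gap 0.0557
tcp [0.5024 0.1514 0.042 ] phi 83.0 | total shift [-0.0206  0.0013  0.    ] turn [0. 0. 0.] rows 1 j6 0.26 gap 0.0557
tcp [0.5076 0.1511 0.042 ] phi 83.0 | total shift [-0.0206 -0.0013  0.    ] turn [0. 0. 0.] rows 1 j6 0.26 gap 0.0557
tcp [0.5126 0.1501 0.042 ] phi 83.0 | total shift [ 0.     0.    -0.312] turn [0. 0. 0.] rows 2 j6 0.26 gap 0.0557
```

View pics/s1.png

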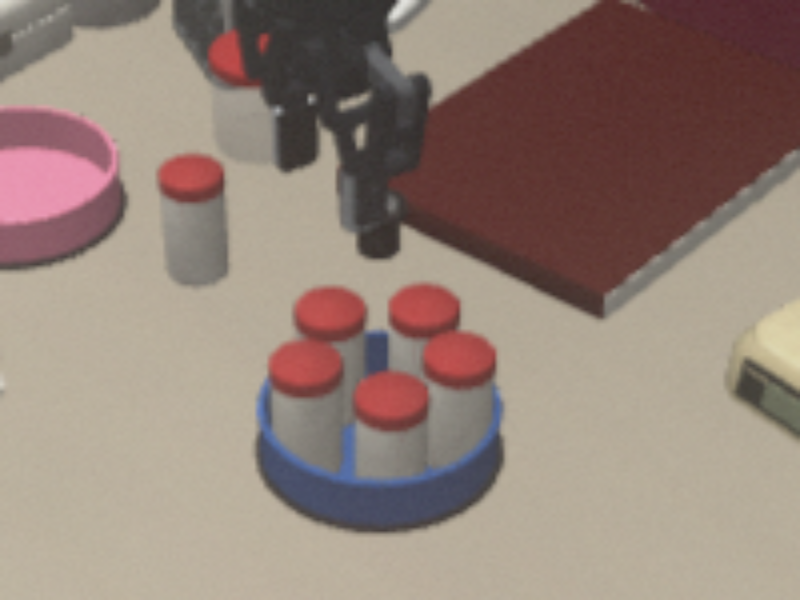

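The gripper hangs over the back-left bottle (crop 330,315), with its fingers at crop (295,150) and (375,240) and one over the empty middle. I'll go down and grip.

jog_arm --increments '[[[0, 0, 0.156, 0, 0, 0, 90], [0, 0, 0.156, 0, 0, 0, 90], [0, 0, 0, 0, 0, 0, 170], [0, 0, 0, 0, 0, 0, 170], [0, 0, 0, 0, 0, 0, 170], [0, 0, 0, 0, 0, 0, 170]]]'

```text
clock: 2.85
tcp_pos: [0.5041, 0.1517, 0.0441]
orientation: [0.002, 0.061, 0.998, 0.0]
wrist_force: [0.4, 0.2, 0.7]
finger_gap: 0.0356
grip_force: 20.8
```

jog_arm --increments '[[[-0.0103, 0.0007, 0, 0, 0, 0, 170], [-0.0103, 0.0007, 0, 0, 0, 0, 170], [-0.0103, -0.0007, 0, 0, 0, 0, 170], [-0.0103, -0.0007, 0, 0, 0, 0, 170], [0, 0, 0, 0, 0, 0, 170], [0, 0, 0, 0, 0, 0, 170]]]'

```text
clock: 3.45
tcp_pos: [0.5125, 0.1501, 0.0419]
orientation: [-0.0, 0.061, 0.998, -0.0]
wrist_force: [-0.1, -0.7, -0.4]
finger_gap: 0.0359
grip_force: 20.8
```

jog_arm --increments '[[[0, 0, 0, 0, 0, 0, 90], [0, 0, 0, 0, 0, 0, 90], [0, 0, 0, 0, 0, 0, 90], [0, 0, -0.156, 0, 0, 0, 90], [0, 0, -0.156, 0, 0, 0, 90], [0, 0, 0, 0, 0, 0, 90]]]'

```text
clock: 4.05
tcp_pos: [0.5163, 0.1507, 0.1255]
orientation: [0.005, 0.061, 0.998, 0.001]
wrist_force: [0.7, -0.0, 0.3]
finger_gap: 0.0554
grip_force: 0.0
```

```bash
python3 -c "
from h import *
print(env.get_state()['joint_pos'])
s=arc(161.5,136)
print('B');s=arc(310.5,316,start=s)
print('C');s=arc(237.9,257,start=s)"
```

```text
[ 1.34725010e-01  2.68680327e-01 -2.05208664e-01  1.08734429e+00
  5.41133986e-05  2.56731338e-01]
tcp [0.5163 0.1507 0.1255] phi 83.0 | total shift [ 0.1909 -0.13    0.02  ] turn [-0.001   0.0031 -0.3652] rows 9 j6 0.26 gap 0.0554
tcp [0.4651 0.1243 0.12  ] phi 148.8 | total shift [0.    0.    0.312] turn [0. 0. 0.] rows 2 j6 0.26 gap 0.0554
tcp [0.4651 0.1243 0.042 ] phi 148.8 | total shift [-0.035   0.0039  0.    ] turn [0. 0. 0.] rows 1 j6 0.26 gap 0.0554
tcp [0.4688 0.1323 0.042 ] phi 148.8 | total shift [-0.035  -0.0039  0.    ] turn [0. 0. 0.] rows 1 j6 0.26 gap 0.0554
tcp [0.4741 0.1393 0.042 ] phi 148.8 | total shift [ 0.     0.    -0.312] turn [0. 0. 0.] rows 2 j6 0.26 gap 0.0554
B
tcp [0.4741 0.1393 0.12  ] phi 148.8 | total shift [ 0.0848 -0.3057  0.    ] turn [0.     0.     0.0861] rows 2 j6 0.26 gap 0.0554
tcp [0.5285 0.0815 0.12  ] phi 133.2 | total shift [0.    0.    0.312] turn [0. 0. 0.] rows 2 j6 0.26 gap 0.0554
tcp [0.5285 0.0815 0.042 ] phi 133.2 | total shift [-0.0076 -0.0002  0.    ] turn [0. 0. 0.] rows 1 j6 0.26 gap 0.0554
tcp [0.5299 0.0828 0.042 ] phi 133.2 | total shift [-0.0076  0.0002  0.    ] turn [0. 0. 0.] rows 1 j6 0.26 gap 0.0554
tcp [0.5313 0.0841 0.042 ] phi 133.2 | total shift [ 0.     0.    -0.312] turn [0. 0. 0.] rows 2 j6 0.26 gap 0.0554
C
tcp [0.5313 0.0841 0.12  ] phi 133.2 | total shift [0.1613 0.1185 0.    ] turn [0.     0.     0.3656] rows 9 j6 0.26 gap 0.0554
tcp [0.4816 0.0781 0.12  ] phi 67.4 | total shift [0.    0.    0.312] turn [0. 0. 0.] rows 2 j6 0.26 gap 0.0554
tcp [0.4816 0.0781 0.042 ] phi 67.4 | total shift [-0.0263 -0.0022  0.    ] turn [0. 0. 0.] rows 1 j6 0.26 gap 0.0554
tcp [0.4875 0.075  0.042 ] phi 67.4 | total shift [-0.0263  0.0022  0.    ] turn [0. 0. 0.] rows 1 j6 0.26 gap 0.0554
tcp [0.4938 0.073  0.042 ] phi 67.4 | total shift [ 0.     0.    -0.312] turn [0. 0. 0.] rows 2 j6 0.26 gap 0.0554
```

jog_arm --increments '[[[0.0587, -0.0419, 0, 0, 0, 0, 90], [0.0587, -0.0419, 0, 0, 0, 0, 90], [0.0587, -0.0419, 0, 0, 0, 0, 90], [0, 0, 0, 0, 0, -0.0406, 90], [0, 0, 0, 0, 0, -0.0406, 90], [0, 0, 0, 0, 0, -0.0406, 90], [0, 0, 0, 0, 0, -0.0406, 90], [0, 0, 0, 0, 0, -0.0406, 90], [0, 0, 0, 0, 0, -0.0406, 90], [0, 0, 0, 0, 0, -0.0406, 90], [0, 0, 0, 0, 0, -0.0406, 90], [0, 0, 0, 0, 0, -0.0406, 90], [0, 0, 0.104, 0, 0, 0, 90], [0, 0, 0.104, 0, 0, 0, 90], [0, 0, 0.104, 0, 0, 0, 90], [0, 0, 0, 0, 0, 0, 90]]]'

```text
clock: 5.65
tcp_pos: [0.4617, 0.124, 0.0388]
orientation: [-0.003, -0.491, 0.871, 0.001]
wrist_force: [-0.8, 0.9, 0.5]
finger_gap: 0.0554
grip_force: 0.0
```

jog_arm --increments '[[[0, 0, 0, 0, 0, 0, 170], [0, 0, 0, 0, 0, 0, 170], [0, 0, 0, 0, 0, 0, 170], [0, 0, 0, 0, 0, 0, 170], [-0.0117, 0.0013, 0, 0, 0, 0, 170], [-0.0117, 0.0013, 0, 0, 0, 0, 170], [-0.0117, 0.0013, 0, 0, 0, 0, 170], [-0.0117, -0.0013, 0, 0, 0, 0, 170], [-0.0117, -0.0013, 0, 0, 0, 0, 170], [-0.0117, -0.0013, 0, 0, 0, 0, 170], [0, 0, 0, 0, 0, 0, 170], [0, 0, 0, 0, 0, 0, 170]]]'

```text
clock: 6.85
tcp_pos: [0.4753, 0.1395, 0.0434]
orientation: [0.001, -0.491, 0.871, -0.001]
wrist_force: [-1.2, -2.1, 7.1]
finger_gap: 0.0357
grip_force: 22.3
```

jog_arm --increments '[[[0, 0, 0, 0, 0, 0, 90], [0, 0, 0, 0, 0, 0, 90], [0, 0, 0, 0, 0, 0, 90], [0, 0, -0.104, 0, 0, 0, 90], [0, 0, -0.104, 0, 0, 0, 90], [0, 0, -0.104, 0, 0, 0, 90], [0.0283, -0.1019, 0, 0, 0, 0, 90], [0.0283, -0.1019, 0, 0, 0, 0, 90], [0.0283, -0.1019, 0, 0, 0, 0, 90], [0, 0, 0, 0, 0, 0.043, 90], [0, 0, 0, 0, 0, 0.043, 90], [0, 0, 0, 0, 0, 0, 90], [0, 0, 0, 0, 0, 0, 90]]]'

```text
clock: 8.15
tcp_pos: [0.5283, 0.0816, 0.1198]
orientation: [-0.0, -0.37, 0.929, 0.0]
wrist_force: [0.1, 0.2, -0.4]
finger_gap: 0.0553
grip_force: 0.0
```

```bash
cat >> h.py <<'E'
def look(n="side",wh=(.5027,.1117),rad=.07):
    c=cam(n)
    for uv,a in caps(c):
        if n=="side" and a<100: print("small",uv,a)
        q=solve(c,uv,.070,.080,.0185); v=q-C
        if n=="side": q=q-np.array([.0012,.0012]); v=q-C
        else: q=q+np.array([.001,.001]); v=q-C
        if np.hypot(*v)<rad: print(n,np.round(uv,1),a,np.round(q,4),"ang",round(np.degrees(np.arctan2(v[1],v[0]))%360,1),"r",round(1e3*np.hypot(*v),1))
    return c
E
python3 - <<'E'
from h import *
look(); c=look("top")
p,q=plan(.5285,.0815,.12,133.2)
E
```

```text
side [322.9 216. ] 505 [0.5281 0.1157] ang 9.0 r 25.7
side [295.5 224.8] 167 [0.4684 0.1297] ang 152.3 r 38.7
side [317.2 235.6] 178 [0.4813 0.0777] ang 237.8 r 40.2
top [280.6 236.8] 94 [0.5173 0.1541] ang 71.0 r 44.9
tcp [0.5283 0.0817 0.12  ] phi 133.4 | total shift [ 0.0001 -0.001  -0.    ] turn [ 0.     -0.      0.0013] rows 1 j6 -0.75 gap 0.0552
```

```bash
python3 - <<'E'
from h import *
c=cam("side"); t=cam("top")
a=cv2.resize(c["pixels"][170:280,250:390,::-1],(760,597)); cv2.imwrite("pics/s2.png",a)
E
```

```text
(no output)
```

View pics/s2.png

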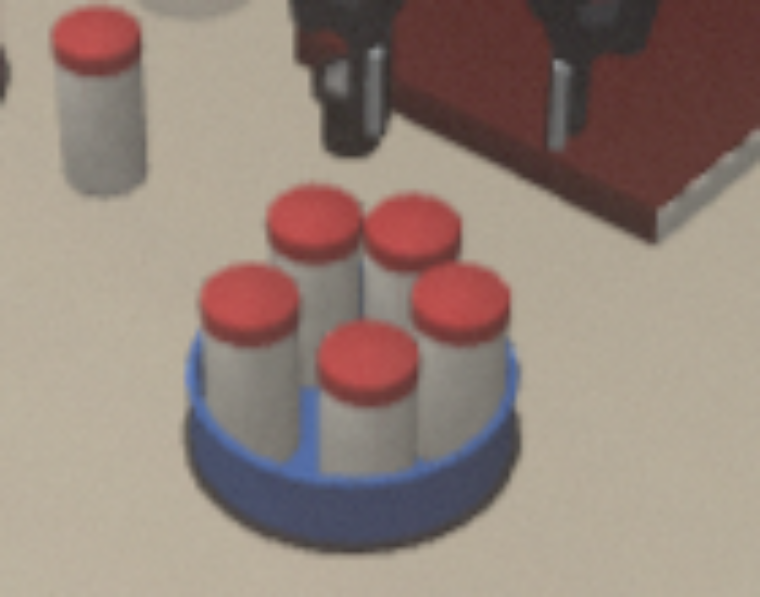

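```bash
cat >> h.py <<'E'
def fit(c,z=.08,n=5,init=None):
    """fit n caps jointly: IoU-free, via distance-transform peaks of the red mask then template match"""
    hsv=cv2.cvtColor(c["pixels"],cv2.COLOR_RGB2HSV); h,s,v=[hsv[:,:,i].astype(int) for i in range(3)]
    m=(((h<8)|(h>172))&(s>130)&(v>90)).astype(np.float32)
    u=proj(c,[[*C,.075]])[0]; out=[]
    S=4; x0,y0=int(u[0])-45,int(u[1])-45; M=cv2.resize(m[y0:y0+90,x0:x0+90],None,fx=S,fy=S,interpolation=cv2.INTER_LINEAR)
    hu=cyl(c,*C,z-.010,z,.0185)[:,0]; b=cen(hu[:,None]); k=np.zeros((34*S,34*S),np.uint8)
    cv2.fillPoly(k,[np.round((hu-b+17)*S).astype(np.int32)],1); k=k.astype(np.float32); big=cv2.dilate(k,np.ones((2*S+1,2*S+1)))
    K=k/k.sum()-.8*(big-k)/(big-k).sum(); F=cv2.filter2D(M,-1,K,borderType=cv2.BORDER_CONSTANT)
    for _ in range(n):
        _,sc,_,p=cv2.minMaxLoc(F)
        uv=np.array(p)/S+[x0,y0]+(.5/S-.5); q=solve(c,uv,z-.01,z,.0185)-np.array([.0012,.0012]); w=q-C
        print(np.round(uv,1),round(sc,2),np.round(q,4),"ang",round(np.degrees(np.arctan2(w[1],w[0]))%360,1),"r",round(1e3*np.hypot(*w),1))
        cv2.circle(F,p,6*S,-1,-1)
def potfit(c):
    hsv=cv2.cvtColor(c["pixels"],cv2.COLOR_RGB2HSV); m=((hsv[:,:,0]>98)&(hsv[:,:,0]<135)&(hsv[:,:,1]>100)).astype(np.uint8)
    u=proj(c,[[*C,.02]])[0].astype(int); w=m*0; w[u[1]-45:u[1]+45,u[0]-45:u[0]+45]=m[u[1]-45:u[1]+45,u[0]-45:u[0]+45]
    w=cv2.morphologyEx(w,cv2.MORPH_OPEN,np.ones((2,2))); p=np.argwhere(w); print("blue bbox",p.min(0),p.max(0),w.sum())
E
python3 - <<'E'
from h import *
print("now"); c=cam("side"); fit(c); potfit(c)
print("start"); c["pixels"]=cv2.imread("pics/side0.png")[:,:,::-1].copy(); fit(c); potfit(c)
E
```

```text
now
[317.4 236.1] 0.7 [0.4805 0.0764] ang 237.9 r 41.7
[334.4 225.1] 0.7 [0.5276 0.0798] ang 308.0 r 40.4
[295.6 224.6] 0.65 [0.469  0.1299] ang 151.6 r 38.3
[306.4 209.4] 0.59 [0.5156 0.1534] ang 72.8 r 43.7
[325.9 212.6] 0.57 [0.5398 0.1201] ang 12.7 r 38.0
blue bbox [241 286] [260 328] 87
start
[317.4 235.9] 0.72 [0.481  0.0769] ang 238.0 r 41.0
[334.4 225.1] 0.7 [0.5276 0.0798] ang 308.0 r 40.4
[296.1 227.6] 0.66 [0.4641 0.1222] ang 164.7 r 40.0
[301.6 211.4] 0.61 [0.504  0.1546] ang 88.2 r 42.9
[324.9 210.4] 0.58 [0.5429 0.1269] ang 20.7 r 43.0
blue bbox [241 286] [260 328] 80
```

jog_arm --increments '[[[0, 0, 0.078, 0, 0, 0, 90], [0, 0, 0.078, 0, 0, 0, 90], [0, 0, 0.078, 0, 0, 0, 90], [0, 0, 0.078, 0, 0, 0, 90], [0, 0, 0, 0, 0, 0, 90], [0, 0, 0, 0, 0, 0, 90], [0, 0, 0, 0, 0, 0, 170], [0, 0, 0, 0, 0, 0, 170], [0, 0, 0, 0, 0, 0, 170], [0, 0, 0, 0, 0, 0, 170], [0, 0, -0.012, 0, 0, 0, 170], [-0.0076, 0, 0, 0, 0, 0, 170], [-0.0076, 0, 0, 0, 0, 0, 170], [0, 0, 0, 0, 0, 0, 170]]]' --force 40

```text
clock: 9.8
tcp_pos: [0.5314, 0.0843, 0.0449]
orientation: [0.0, -0.369, 0.929, 0.0]
wrist_force: [0.6, 0.9, -1.4]
finger_gap: 0.0348
grip_force: 39.9
```

jog_arm --increments '[[[0, 0, 0.01, 0, 0, 0, 170], [0, 0, 0, 0, 0, 0, 170], [0, 0, 0, 0, 0, 0, 170]]]'

```text
clock: 10.1
tcp_pos: [0.5318, 0.0844, 0.0436]
orientation: [0.001, -0.369, 0.929, -0.0]
wrist_force: [-3.0, -0.0, 7.9]
finger_gap: 0.0344
grip_force: 40.6
```

jog_arm --increments '[[[0, 0, 0, 0, 0, 0, 90], [0, 0, 0, 0, 0, 0, 90], [0, 0, 0, 0, 0, 0, 90], [0, 0, -0.078, 0, 0, 0, 90], [0, 0, -0.078, 0, 0, 0, 90], [0, 0, -0.078, 0, 0, 0, 90], [0, 0, -0.078, 0, 0, 0, 90], [0.0537, 0.0395, 0, 0, 0, 0, 90], [0.0537, 0.0395, 0, 0, 0, 0, 90], [0.0537, 0.0395, 0, 0, 0, 0, 90], [0, 0, 0, 0, 0, 0.0406, 90], [0, 0, 0, 0, 0, 0.0406, 90], [0, 0, 0, 0, 0, 0.0406, 90], [0, 0, 0, 0, 0, 0.0406, 90], [0, 0, 0, 0, 0, 0.0406, 90], [0, 0, 0, 0, 0, 0.0406, 90], [0, 0, 0, 0, 0, 0.0406, 90], [0, 0, 0, 0, 0, 0.0406, 90], [0, 0, 0, 0, 0, 0.0406, 90], [0, 0, 0, 0, 0, 0, 90]]]'

```text
clock: 12.1
tcp_pos: [0.4815, 0.0781, 0.1203]
orientation: [-0.0, 0.195, 0.981, -0.0]
wrist_force: [0.6, -0.4, -0.0]
finger_gap: 0.055
grip_force: 0.0
```

```bash
python3 - <<'E'
from h import *
look(); look("top"); c=cam("side"); fit(c)
cv2.imwrite("pics/s3.png",cv2.resize(c["pixels"][170:280,250:390,::-1],(760,597)))
arc(237.9,257)
E
```

```text
side [307.4 210.2] 158 [0.5154 0.15  ] ang 71.7 r 40.3
side [333.  221.3] 225 [0.5332 0.0905] ang 325.1 r 37.1
side [295.5 224.8] 165 [0.4685 0.1297] ang 152.2 r 38.6
side [317.1 235.7] 179 [0.4811 0.0777] ang 237.5 r 40.3
top [280.6 238. ] 91 [0.5142 0.1541] ang 74.8 r 43.9
[317.4 236.1] 0.71 [0.4805 0.0764] ang 237.9 r 41.7
[295.6 225.6] 0.66 [0.4671 0.1276] ang 156.0 r 39.0
[334.4 223.9] 0.65 [0.5301 0.0827] ang 313.3 r 39.9
[306.6 210.1] 0.62 [0.5145 0.1512] ang 73.4 r 41.2
[328.6 222.1] 0.4 [0.5247 0.094 ] ang 321.2 r 28.2
tcp [0.4815 0.0781 0.1204] phi 67.7 | total shift [-0.0002  0.0001  0.0017] turn [-0.     -0.0001  0.0012] rows 1 j6 0.39 gap 0.0551
tcp [0.4816 0.0781 0.12  ] phi 67.4 | total shift [0.    0.    0.312] turn [0. 0. 0.] rows 2 j6 0.39 gap 0.0551
tcp [0.4816 0.0781 0.042 ] phi 67.4 | total shift [-0.0263 -0.0022  0.    ] turn [0. 0. 0.] rows 1 j6 0.39 gap 0.0551
tcp [0.4875 0.075  0.042 ] phi 67.4 | total shift [-0.0263  0.0022  0.    ] turn [0. 0. 0.] rows 1 j6 0.39 gap 0.0551
tcp [0.4938 0.073  0.042 ] phi 67.4 | total shift [ 0.     0.    -0.312] turn [0. 0. 0.] rows 2 j6 0.39 gap 0.0551
```

View pics/s3.png

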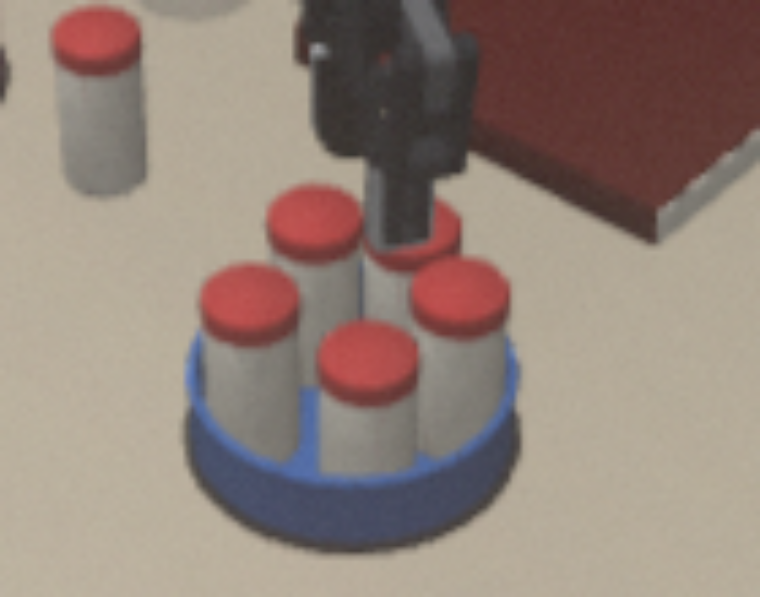

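jog_arm --increments '[[[0, 0, 0.078, 0, 0, 0, 90], [0, 0, 0.078, 0, 0, 0, 90], [0, 0, 0.078, 0, 0, 0, 90], [0, 0, 0.078, 0, 0, 0, 90], [0, 0, 0, 0, 0, 0, 90], [0, 0, 0, 0, 0, 0, 90], [0, 0, 0, 0, 0, 0, 170], [0, 0, 0, 0, 0, 0, 170], [0, 0, 0, 0, 0, 0, 170], [0, 0, 0, 0, 0, 0, 170], [0, 0, -0.012, 0, 0, 0, 170], [-0.0132, -0.0011, 0, 0, 0, 0, 170], [-0.0132, -0.0011, 0, 0, 0, 0, 170], [-0.0132, 0.0011, 0, 0, 0, 0, 170], [-0.0132, 0.0011, 0, 0, 0, 0, 170], [0, 0, 0, 0, 0, 0, 170], [0, 0, 0, 0, 0, 0, 170]]]'

```text
clock: 13.95
tcp_pos: [0.4937, 0.073, 0.0453]
orientation: [-0.0, 0.195, 0.981, -0.0]
wrist_force: [-0.9, -0.5, -1.4]
finger_gap: 0.0349
grip_force: 39.9
```

jog_arm --increments '[[[0, 0, 0.006, 0, 0, 0, 170], [0, 0, 0, 0, 0, 0, 170], [0, 0, 0, 0, 0, 0, 90], [0, 0, 0, 0, 0, 0, 90], [0, 0, 0, 0, 0, 0, 90], [0, 0, -0.078, 0, 0, 0, 90], [0, 0, -0.078, 0, 0, 0, 90], [0, 0, -0.078, 0, 0, 0, 90], [0, 0, -0.078, 0, 0, 0, 90], [0, 0, 0, 0, 0, 0, 90]]]'

```text
clock: 14.95
tcp_pos: [0.4959, 0.0731, 0.1247]
orientation: [0.003, 0.195, 0.981, 0.001]
wrist_force: [-0.5, 0.5, 0.6]
finger_gap: 0.0554
grip_force: 0.0
```

```bash
python3 - <<'E'
from h import *
look(); look("top"); c=cam("side"); fit(c)
p,q=plan(.4684,.1300,.12,143)
s=plan(.4684,.1300,.042,143,start=(p,q));s=plan(*pol(135),.042,143,start=s)
E
```

```text
side [322.3 221.4] 643 [0.5163 0.1036] ang 329.4 r 15.8
side [295.4 224.8] 165 [0.4682 0.1299] ang 152.2 r 38.9
top [282.4 237. ] 141 [0.5167 0.1496] ang 69.7 r 40.4
top [288. 256.] 67 [0.4696 0.1363] ang 143.3 r 41.2
[295.6 224.9] 0.64 [0.4685 0.1293] ang 152.7 r 38.5
[323.4 235.1] 0.64 [0.4914 0.0712] ang 254.5 r 42.1
[333.4 221.6] 0.61 [0.5331 0.0891] ang 323.4 r 37.8
[306.4 210.1] 0.61 [0.5141 0.1515] ang 74.1 r 41.4
[315.1 211.1] 0.38 [0.5259 0.1377] ang 48.3 r 34.8
tcp [0.4934 0.0731 0.1214] phi 67.5 | total shift [0.1795 0.1721 0.0056] turn [ 1.000e-04 -2.000e-04 -4.193e-01] rows 10 j6 0.38 gap 0.0551
tcp [0.4684 0.13   0.12  ] phi 143.0 | total shift [0.    0.    0.312] turn [0. 0. 0.] rows 2 j6 0.38 gap 0.0551
tcp [0.4684 0.13   0.042 ] phi 143.0 | total shift [-0.0462  0.0036  0.    ] turn [0. 0. 0.] rows 1 j6 0.38 gap 0.0551
```

jog_arm --increments '[[[0.06, 0.0573, 0, 0, 0, 0, 90], [0.06, 0.0573, 0, 0, 0, 0, 90], [0.06, 0.0573, 0, 0, 0, 0, 90], [0, 0, 0, 0, 0, -0.0419, 90], [0, 0, 0, 0, 0, -0.0419, 90], [0, 0, 0, 0, 0, -0.0419, 90], [0, 0, 0, 0, 0, -0.0419, 90], [0, 0, 0, 0, 0, -0.0419, 90], [0, 0, 0, 0, 0, -0.0419, 90], [0, 0, 0, 0, 0, -0.0419, 90], [0, 0, 0, 0, 0, -0.0419, 90], [0, 0, 0, 0, 0, -0.0419, 90], [0, 0, 0, 0, 0, -0.0419, 90], [0, 0, 0.078, 0, 0, 0, 90], [0, 0, 0.078, 0, 0, 0, 90], [0, 0, 0.078, 0, 0, 0, 90], [0, 0, 0.078, 0, 0, 0, 90], [0, 0, 0, 0, 0, 0, 90], [0, 0, 0, 0, 0, 0, 90]]]'

```text
clock: 17.0
tcp_pos: [0.4676, 0.1298, 0.0433]
orientation: [-0.001, -0.446, 0.895, 0.0]
wrist_force: [-0.4, -0.2, -0.7]
finger_gap: 0.0552
grip_force: 0.0
```

jog_arm --increments '[[[0, 0, 0, 0, 0, 0, 170], [0, 0, 0, 0, 0, 0, 170], [0, 0, 0, 0, 0, 0, 170], [0, 0, 0, 0, 0, 0, 170], [0, 0, -0.012, 0, 0, 0, 170], [-0.0115, 0.0009, 0, 0, 0, 0, 170], [-0.0115, 0.0009, 0, 0, 0, 0, 170], [-0.0115, 0.0009, 0, 0, 0, 0, 170], [-0.0115, 0.0009, 0, 0, 0, 0, 170], [0, 0, 0, 0, 0, 0, 170], [0, 0, 0, 0, 0, 0, 170]]]'

```text
clock: 18.1
tcp_pos: [0.4748, 0.1398, 0.0469]
orientation: [-0.0, -0.446, 0.895, 0.0]
wrist_force: [0.0, 0.6, -1.1]
finger_gap: 0.0343
grip_force: 39.8
```

```bash
python3 - <<'E'
from h import *
look(); c=cam("side"); fit(c)
p,q=plan(.4684,.1300,.12,143)
E
```

```text
small [266.21276596 173.9787234 ] 47
side [296.2 218.8] 210 [0.4809 0.1433] ang 124.6 r 38.4
side [326.4 222.8] 581 [0.52   0.0953] ang 316.6 r 23.9
[295.4 221.1] 0.65 [0.4752 0.1386] ang 135.6 r 38.5
[323.6 234.4] 0.65 [0.4932 0.0725] ang 256.4 r 40.3
[325.9 213.4] 0.61 [0.5382 0.1183] ang 10.5 r 36.1
[333.4 221.9] 0.54 [0.5326 0.0886] ang 322.2 r 37.8
[319.6 211.1] 0.45 [0.533  0.1318] ang 33.6 r 36.4
tcp [0.4747 0.1397 0.0469] phi 142.9 | total shift [ 0.0462 -0.0031 -0.2922] turn [ 0.0001 -0.     -0.0003] rows 2 j6 -0.8 gap 0.0344
```

jog_arm --increments '[[[0, 0, 0.008, 0, 0, 0, 170], [0, 0, 0, 0, 0, 0, 170], [0, 0, 0, 0, 0, 0, 90], [0, 0, 0, 0, 0, 0, 90], [0, 0, 0, 0, 0, 0, 90], [0, 0, -0.0875, 0, 0, 0, 90], [0, 0, -0.0875, 0, 0, 0, 90], [0, 0, -0.0875, 0, 0, 0, 90], [0, 0, -0.0875, 0, 0, 0, 90], [0, 0, 0, 0, 0, 0, 90], [0, 0, 0, 0, 0, 0, 90]]]'

```text
clock: 19.3
tcp_pos: [0.4752, 0.1397, 0.1326]
orientation: [0.0, -0.446, 0.895, -0.0]
wrist_force: [0.4, -0.2, -0.5]
finger_gap: 0.0553
grip_force: 0.0
```

```bash
python3 - <<'E'
from h import *
s=plan(.525,.303,.13,196.5)
E
```

```text
tcp [0.4752 0.1397 0.1326] phi 142.9 | total shift [-0.6414  0.2345  0.0108] turn [-3.000e-04  1.000e-04 -2.976e-01] rows 7 j6 -0.8 gap 0.0553
```

jog_arm --increments '[[[-0.1283, 0.0469, 0, 0, 0, 0, 90], [-0.1283, 0.0469, 0, 0, 0, 0, 90], [-0.1283, 0.0469, 0, 0, 0, 0, 90], [-0.1283, 0.0469, 0, 0, 0, 0, 90], [-0.1283, 0.0469, 0, 0, 0, 0, 60], [0, 0, 0, 0, 0, -0.0425, 60], [0, 0, 0, 0, 0, -0.0425, 60], [0, 0, 0, 0, 0, -0.0425, 60], [0, 0, 0, 0, 0, -0.0425, 60], [0, 0, 0, 0, 0, -0.0425, 60], [0, 0, 0, 0, 0, -0.0425, 60], [0, 0, 0, 0, 0, -0.0425, 60], [0, 0, 0, 0, 0, 0, 60], [0, 0, 0, 0, 0, 0, 60]]]'

```text
clock: 20.7
tcp_pos: [0.5241, 0.3027, 0.1313]
orientation: [0.001, 0.8, -0.6, -0.0]
wrist_force: [0.2, -0.2, -0.5]
finger_gap: 0.0652
grip_force: 0.0
```

```bash
python3 - <<'E'
from h import *
look(); look("top"); c=cam("side"); fit(c); potfit(c)
cv2.imwrite("pics/s4.png",cv2.resize(c["pixels"][150:280,240:400,::-1],(728,592)))
plan(.525,.303,.037,196.5)
E
```

```text
side [307.3 210. ] 152 [0.5158 0.1505] ang 71.4 r 40.9
side [327.5 223.6] 527 [0.5202 0.0921] ang 311.7 r 26.3
side [294.7 221. ] 162 [0.4745 0.1398] ang 135.1 r 39.8
top [287.8 232.1] 284 [0.5287 0.1363] ang 43.4 r 35.8
top [308.7 230.9] 138 [0.531  0.0845] ang 316.2 r 39.2
top [313.8 246. ] 140 [0.4931 0.0727] ang 256.2 r 40.2
top [286.9 254. ] 143 [0.4745 0.1391] ang 135.9 r 39.3
[323.4 235.1] 0.64 [0.4914 0.0712] ang 254.5 r 42.1
[294.9 222.4] 0.63 [0.4721 0.1363] ang 141.3 r 39.3
[325.9 213.4] 0.59 [0.5382 0.1183] ang 10.5 r 36.1
[306.6 208.1] 0.56 [0.5185 0.1562] ang 70.4 r 47.3
[333.4 224.4] 0.54 [0.5275 0.0828] ang 310.7 r 38.1
blue bbox [240 286] [260 345] 244
tcp [0.5245 0.3029 0.1321] phi -163.6 | total shift [ 1.000e-04 -2.200e-03  3.803e-01] turn [ 0.0002 -0.     -0.0006] rows 3 j6 -1.47 gap 0.0655
```

View pics/s4.png

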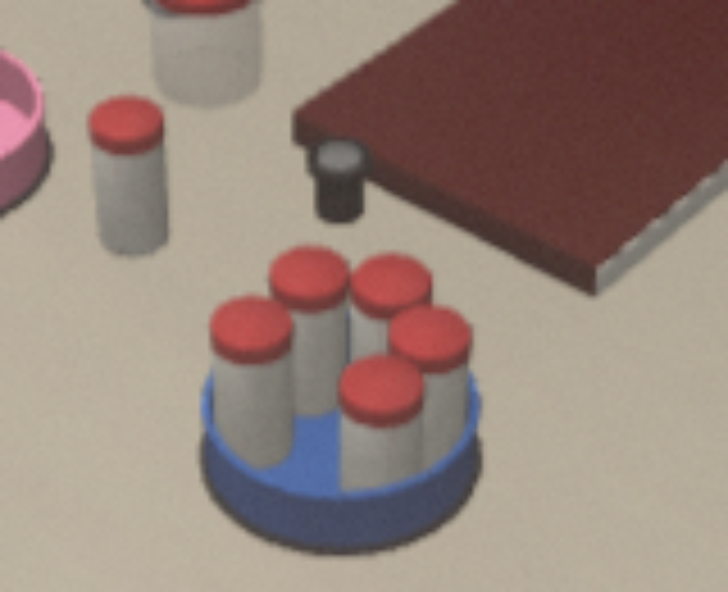

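jog_arm --increments '[[[0, 0, 0.095, 0, 0, 0, 60], [0, 0, 0.095, 0, 0, 0, 60], [0, 0, 0.095, 0, 0, 0, 60], [0, 0, 0.095, 0, 0, 0, 60], [0, 0, 0, 0, 0, 0, 60], [0, 0, 0, 0, 0, 0, 60], [0, 0, 0, 0, 0, 0, 170], [0, 0, 0, 0, 0, 0, 170], [0, 0, 0, 0, 0, 0, 170], [0, 0, 0, 0, 0, 0, 170], [0, 0, 0, 0, 0, 0, 170], [0, 0, -0.13, 0, 0, 0, 170], [0, 0, -0.13, 0, 0, 0, 170], [0, 0, -0.13, 0, 0, 0, 170], [0, 0, -0.13, 0, 0, 0, 170], [0, 0, 0, 0, 0, 0, 170], [0, 0, 0, 0, 0, 0, 170]]]'

```text
clock: 22.55
tcp_pos: [0.5254, 0.3033, 0.1687]
orientation: [-0.001, 0.801, -0.598, 0.001]
wrist_force: [-0.6, -0.4, -0.8]
finger_gap: 0.0343
grip_force: 39.9
```

```bash
python3 - <<'E'
from h import *
c=cam("side"); s=env.get_state(); z=s["tcp_pos"][2]+.038
for uv,a in caps(c): 
    q=solve(c,uv,z-.01,z,.0185)
    if np.hypot(*(q-s["tcp_pos"][:2]))<.04: print(uv,a,q)
plan(*pol(195.8),s["tcp_pos"][2],196)
E
```

```text
[267.16438356 123.64383562] 73 [0.53417819 0.30317457]
tcp [0.5245 0.3029 0.1673] phi -163.5 | total shift [0.7068 0.4596 0.    ] turn [ 0.     -0.      0.0027] rows 5 j6 -1.47 gap 0.0346
```

jog_arm --increments '[[[0.1178, 0.0766, 0, 0, 0, 0, 170], [0.1178, 0.0766, 0, 0, 0, 0, 170], [0.1178, 0.0766, 0, 0, 0, 0, 170], [0.1178, 0.0766, 0, 0, 0, 0, 170], [0.1178, 0.0766, 0, 0, 0, 0, 170], [0.1178, 0.0766, 0, 0, 0, 0, 170], [0, 0, 0.08, 0, 0, 0, 170], [0, 0, 0.08, 0, 0, 0, 170], [0, 0, 0, 0, 0, 0, 170], [0, 0, 0, 0, 0, 0, 170]]]'

```text
clock: 23.6
tcp_pos: [0.4635, 0.1009, 0.1266]
orientation: [0.001, 0.801, -0.598, -0.001]
wrist_force: [0.4, 0.4, -0.4]
finger_gap: 0.0346
grip_force: 40.0
```

```bash
python3 - <<'E'
from h import *
c=cam("side"); s=plan(*pol(195.8),.042,196)
cv2.imwrite("pics/s5.png",cv2.resize(c["pixels"][150:280,240:400,::-1],(728,592)))
look("top")
h=cyl(c,.4645,.1009,.088,.14,.018); print("expect body bbox",h.min((0,1)),h.max((0,1)))
E
```

```text
tcp [0.4644 0.1011 0.1274] phi -163.5 | total shift [ 0.001  -0.0005  0.3415] turn [0.0003 0.0001 0.0028] rows 2 j6 -1.81 gap 0.0344
expect body bbox [292.95178 201.78268] [312.19516 234.85829]
```

View pics/s5.png

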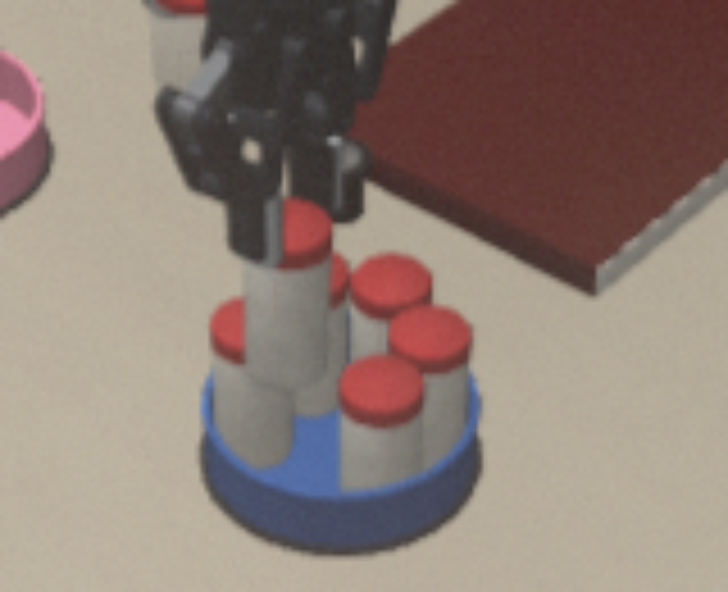

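The held bottle's body spans crop x 245–328, with its foot at y≈388. That matches the position I expected, so it is centred over the gap.

jog_arm --increments '[[[0, 0, 0.06, 0, 0, 0, 170], [0, 0, 0.06, 0, 0, 0, 170], [0, 0, 0.06, 0, 0, 0, 170], [0, 0, 0.06, 0, 0, 0, 170], [0, 0, 0.06, 0, 0, 0, 170], [0, 0, 0.032, 0, 0, 0, 170], [0, 0, 0, 0, 0, 0, 170], [0, 0, 0, 0, 0, 0, 170]]]'

```text
clock: 24.5
tcp_pos: [0.4654, 0.1012, 0.0451]
orientation: [-0.0, 0.801, -0.598, 0.0]
wrist_force: [0.4, 0.5, -0.2]
finger_gap: 0.0345
grip_force: 42.5
```

jog_arm --increments '[[[0, 0, 0.008, 0, 0, 0, 170], [0, 0, 0, 0, 0, 0, 170], [0, 0, 0, 0, 0, 0, 90], [0, 0, 0, 0, 0, 0, 90], [0, 0, 0, 0, 0, 0, 90], [0, 0, 0, 0, 0, 0, 90], [0, 0, -0.08, 0, 0, 0, 90], [0, 0, -0.08, 0, 0, 0, 90], [0, 0, -0.08, 0, 0, 0, 90], [0, 0, -0.08, 0, 0, 0, 90], [0, 0, -0.08, 0, 0, 0, 90], [0, 0, 0, 0, 0, 0, 90]]]'

```text
clock: 25.7
tcp_pos: [0.4667, 0.1011, 0.1451]
orientation: [-0.002, 0.801, -0.598, 0.002]
wrist_force: [0.0, -0.6, 0.2]
finger_gap: 0.0553
grip_force: 0.0
```

```bash
python3 - <<'E'
from h import *
plan(.4628,-.138,.14,196)
plan(.4628,-.138,.14,90)
plan(.4628,-.138,.14,150)
E
```

```text
tcp [0.4667 0.1011 0.1451] phi -163.5 | total shift [0.9125 0.2864 0.0199] turn [-0.0015 -0.0004  0.0027] rows 6 j6 -1.81 gap 0.0553
tcp [0.4667 0.1011 0.1451] phi -163.5 | total shift [0.9125 0.2864 0.0199] turn [-0.0011 -0.0013 -0.4084] rows 10 j6 -1.81 gap 0.0553
tcp [0.4667 0.1011 0.1451] phi -163.5 | total shift [0.9125 0.2864 0.0199] turn [-0.0016  0.0003  0.2583] rows 6 j6 -1.81 gap 0.0553
```

jog_arm --increments '[[[0.1307, 0.0397, 0, 0, 0, 0, 60], [0.1307, 0.0397, 0, 0, 0, 0, 60], [0.1307, 0.0397, 0, 0, 0, 0, 60], [0.1307, 0.0397, 0, 0, 0, 0, 60], [0.1307, 0.0397, 0, 0, 0, 0, 60], [0.1307, 0.0397, 0, 0, 0, 0, 60], [0.1307, 0.0397, 0, 0, 0, 0, 60], [0, 0, 0, 0, 0, 0, 60], [0, 0, 0, 0, 0, 0, 60], [0, 0, 0, 0, 0, 0, 60]]]'

```text
clock: 26.7
tcp_pos: [0.4625, -0.1372, 0.1419]
orientation: [-0.0, 0.801, -0.598, -0.001]
wrist_force: [0.6, 0.7, 0.1]
finger_gap: 0.0653
grip_force: 0.0
```

```bash
python3 - <<'E'
from h import *
look(); look("top"); c=cam("side"); potfit(c)
t=cam("top"); a=cv2.resize(t["pixels"][205:285,255:345,::-1],(396,352),interpolation=cv2.INTER_CUBIC); b=cv2.resize(c["pixels"][185:275,270:360,::-1],(352,352),interpolation=cv2.INTER_CUBIC)
cv2.imwrite("pics/s6.png",np.hstack([a,b]))
plan(.4628,-.138,.045,196)
E
```

```text
side [307.4 210.3] 157 [0.5153 0.1498] ang 71.7 r 40.1
side [327.5 223.8] 544 [0.5198 0.0916] ang 310.4 r 26.4
side [299.5 226.9] 349 [0.4706 0.1197] ang 165.9 r 33.1
top [287.8 232.1] 278 [0.5287 0.1363] ang 43.4 r 35.8
top [308.7 230.9] 135 [0.5309 0.0846] ang 316.2 r 39.1
top [313.7 246.1] 141 [0.4931 0.073 ] ang 256.0 r 39.9
top [286.9 254. ] 140 [0.4744 0.1391] ang 136.0 r 39.4
top [302.4 256.4] 142 [0.4679 0.1011] ang 197.0 r 36.3
blue bbox [239 287] [260 345] 36
tcp [ 0.4631 -0.1371  0.1425] phi -163.4 | total shift [0.0034 0.002  0.39  ] turn [-0.      0.0001  0.0033] rows 3 j6 -2.31 gap 0.0651
```

View pics/s6.png

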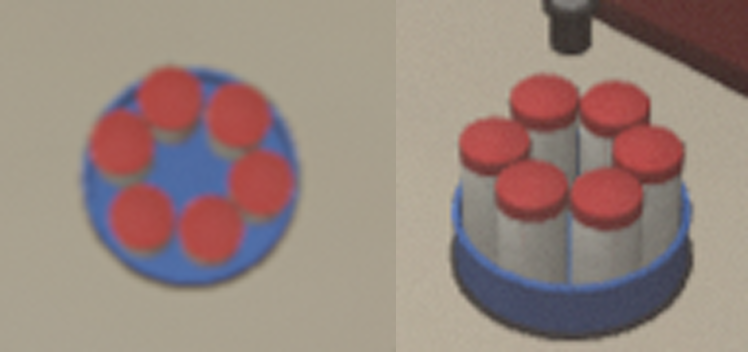

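Left, top view: a ring of six with the middle open; the new bottle at (302,256) sits about 3 mm in from the wall. Right, side view: all six stand upright. I'll pull the new bottle out to the wall before fitting the seventh.

jog_arm --increments '[[[-0.1296, -0.0409, 0, 0, 0, 0, 90], [-0.1296, -0.0409, 0, 0, 0, 0, 90], [-0.1296, -0.0409, 0, 0, 0, 0, 90], [-0.1296, -0.0409, 0, 0, 0, 0, 90], [-0.1296, -0.0409, 0, 0, 0, 0, 90], [-0.1296, -0.0409, 0, 0, 0, 0, 90], [-0.1296, -0.0409, 0, 0, 0, 0, 90], [0, 0, 0, 0, 0, 0, 90], [0, 0, 0, 0, 0, 0, 90], [0, 0, 0.08, 0, 0, 0, 90], [0, 0, 0.08, 0, 0, 0, 90], [0, 0, 0.08, 0, 0, 0, 90], [0, 0, 0.08, 0, 0, 0, 90], [0, 0, 0.08, 0, 0, 0, 90], [0, 0, 0, 0, 0, 0, 90], [0, 0, 0, 0, 0, 0, 90]]]' --force 20

```text
clock: 28.5
tcp_pos: [0.4671, 0.099, 0.0427]
orientation: [0.0, 0.801, -0.599, -0.0]
wrist_force: [0.1, 0.1, -0.6]
finger_gap: 0.0552
grip_force: 0.0
```

jog_arm --increments '[[[0, 0, 0, 0, 0, 0, 170], [0, 0, 0, 0, 0, 0, 170], [0, 0, 0, 0, 0, 0, 170], [0, 0.008, 0, 0, 0, 0, 170], [0, 0.008, 0, 0, 0, 0, 170], [0, 0, 0, 0, 0, 0, 170], [0, 0, 0, 0, 0, 0, 170]]]'

```text
clock: 29.2
tcp_pos: [0.4654, 0.0988, 0.0437]
orientation: [-0.001, 0.801, -0.598, 0.001]
wrist_force: [2.0, 0.5, 7.6]
finger_gap: 0.036
grip_force: 20.0
```

```bash
python3 - <<'E'
from h import *
s=env.get_state(); print(s["wrist_force"]); plan(*pol(197),.042,196)
E
```

```text
[1.96065069 0.49350702 7.57838765]
tcp [0.4654 0.0988 0.0437] phi -163.5 | total shift [-0.0058  0.0009  0.0067] turn [-0.0013 -0.0002  0.0028] rows 1 j6 -1.82 gap 0.036
```

jog_arm --increments '[[[0, 0, -0.014, 0, 0, 0, 170], [0, 0, 0, 0, 0, 0, 170], [0, 0, 0, 0, 0, 0, 170]]]'

```text
clock: 29.5
tcp_pos: [0.4635, 0.0986, 0.046]
orientation: [-0.0, 0.801, -0.598, 0.0]
wrist_force: [2.3, 0.5, 0.0]
finger_gap: 0.0358
grip_force: 20.5
```

jog_arm --increments '[[[0, 0, 0, 0, 0, 0, 90], [0, 0, 0, 0, 0, 0, 90], [0, 0, 0, 0, 0, 0, 90], [0, 0, 0, 0, 0, 0, 90], [0, 0, -0.05, 0, 0, 0, 90], [0, 0, -0.08, 0, 0, 0, 90], [0, 0, -0.08, 0, 0, 0, 90], [0, 0, -0.08, 0, 0, 0, 90], [0, 0, -0.08, 0, 0, 0, 90], [0.1296, 0.0386, 0, 0, 0, 0, 60], [0.1296, 0.0386, 0, 0, 0, 0, 60], [0.1296, 0.0386, 0, 0, 0, 0, 60], [0.1296, 0.0386, 0, 0, 0, 0, 60], [0.1296, 0.0386, 0, 0, 0, 0, 60], [0.1296, 0.0386, 0, 0, 0, 0, 60], [0.1296, 0.0386, 0, 0, 0, 0, 60], [0, 0, 0, 0, 0, 0, 60], [0, 0, 0, 0, 0, 0, 60]]]'

```text
clock: 31.3
tcp_pos: [0.4626, -0.1385, 0.1383]
orientation: [-0.0, 0.801, -0.599, -0.0]
wrist_force: [0.5, -0.1, -0.5]
finger_gap: 0.0651
grip_force: 0.0
```

```bash
python3 - <<'E'
from h import *
look(); c=look("top")
print([ (np.round(solve(c,uv,.065,.075,.0185),4)) for uv,a in caps(c)][-3:])
for x in range(3): plan(.4628,-.138,.066,196)
E
```

```text
side [301.4 222.1] 504 [0.4825 0.1286] ang 140.1 r 26.3
side [327.5 223.7] 536 [0.5199 0.0919] ang 311.0 r 26.3
top [287.8 232.1] 282 [0.5287 0.1361] ang 43.2 r 35.7
top [308.7 230.9] 138 [0.531  0.0847] ang 316.4 r 39.1
top [313.8 246. ] 140 [0.4931 0.0727] ang 256.2 r 40.2
top [286.9 254. ] 141 [0.4744 0.139 ] ang 136.0 r 39.3
top [302.7 258. ] 138 [0.4641 0.1004] ang 196.4 r 40.2
[array([0.4636, 0.0993]), array([0.1452, 0.3724]), array([0.1096, 0.3568])]
tcp [ 0.4626 -0.1373  0.1383] phi -163.5 | total shift [3.200e-03 1.000e-04 2.894e-01] turn [0.0002 0.0003 0.0029] rows 2 j6 -2.31 gap 0.0654
tcp [ 0.4626 -0.1373  0.1383] phi -163.5 | total shift [3.200e-03 1.000e-04 2.894e-01] turn [0.0002 0.0003 0.0029] rows 2 j6 -2.31 gap 0.0654
tcp [ 0.4626 -0.1373  0.1383] phi -163.5 | total shift [3.200e-03 1.000e-04 2.894e-01] turn [0.0002 0.0003 0.0029] rows 2 j6 -2.31 gap 0.0654
```

```bash
python3 - <<'E'
from h import *
c=cam("side")
for z in (.127,.132,.137,.145,.155,.1645): print(z,proj(c,[[.4644,.1011,z],[.4644-.0175*.959,.1011-.0175*.284,z],[.4644-.030*.959,.1011-.030*.284,z]]).round(1).tolist())
a=c["pixels"][300-40:300+50,340:440]
E
```

```text
0.127 [[302.5, 213.1], [297.2, 218.1], [293.3, 221.7]]
0.132 [[302.5, 211.1], [297.2, 216.0], [293.3, 219.6]]
0.137 [[302.5, 209.0], [297.1, 214.0], [293.2, 217.6]]
0.145 [[302.4, 205.7], [297.0, 210.6], [293.1, 214.2]]
0.155 [[302.4, 201.5], [296.9, 206.4], [293.0, 210.0]]
0.1645 [[302.3, 197.4], [296.8, 202.4], [292.9, 205.9]]
```

```bash
python3 - <<'E'
from h import *
c=cam("side")
for z in (.11,.12,.13,.14,.15,.16): print(z,proj(c,[[.506,.1514-.034,z],[.508,.1514+.034,z]]).round(1).tolist())
E
```

```text
0.11 [[314.0, 207.0], [293.4, 190.3]]
0.12 [[314.0, 203.1], [293.3, 186.4]]
0.13 [[314.0, 199.0], [293.2, 182.4]]
0.14 [[314.0, 194.9], [293.0, 178.3]]
0.15 [[314.0, 190.8], [292.9, 174.2]]
0.16 [[314.1, 186.6], [292.8, 170.1]]
```

jog_arm --increments '[[[0, 0, 0.096, 0, 0, 0, 60], [0, 0, 0.096, 0, 0, 0, 60], [0, 0, 0.096, 0, 0, 0, 60], [0, 0, 0.096, 0, 0, 0, 60], [0, 0, 0, 0, 0, 0, 60], [0, 0, 0, 0, 0, 0, 60], [0, 0, 0, 0, 0, 0, 170], [0, 0, 0, 0, 0, 0, 170], [0, 0, 0, 0, 0, 0, 170], [0, 0, 0, 0, 0, 0, 170], [0, 0, 0, 0, 0, 0, 170]]]' --force 30

```text
clock: 32.6
tcp_pos: [0.4636, -0.1399, 0.046]
orientation: [0.001, 0.801, -0.599, 0.002]
wrist_force: [-7.0, -0.4, 20.0]
finger_gap: 0.0284
grip_force: 10.1
```

```bash
python3 - <<'E'
from h import *
c=cam("side"); t=env.get_state()["tcp_pos"]; print(t)
u=proj(c,[[*t[:2],.045]])[0].astype(int)
cv2.imwrite("pics/s7.png",cv2.resize(c["pixels"][u[1]-40:u[1]+30,u[0]-40:u[0]+40,::-1],None,fx=8,fy=8,interpolation=cv2.INTER_CUBIC)); print(u)
for z in(0.04,.05,.06,.07): print(z,((proj(c,[[t[0]-.0175*.959,t[1]-.0175*.284,z],[t[0]-.028*.959,t[1]-.028*.284,z],[t[0]+.0175*.959,t[1]+.0175*.284,z]])-u+40)*8).round().tolist())
E
```

```text
[ 0.46365805 -0.13992271  0.04604922]
[389 317]
0.04 [[283.0, 395.0], [259.0, 427.0], [358.0, 291.0]]
0.05 [[287.0, 366.0], [264.0, 398.0], [363.0, 261.0]]
0.06 [[291.0, 336.0], [268.0, 369.0], [368.0, 232.0]]
0.07 [[296.0, 306.0], [272.0, 339.0], [372.0, 201.0]]
```

View pics/s7.png

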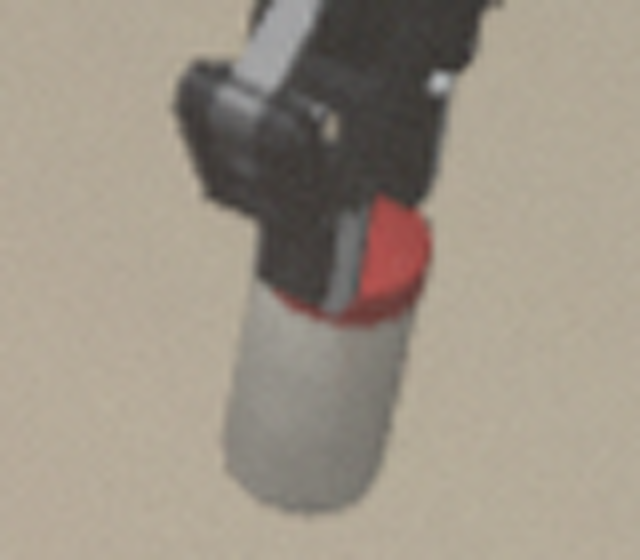

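The fingertips hold only the top few millimetres of the cap (crop 320,300, near the cap rim), so they are slipping off. I'll open, go lower and grip again.

jog_arm --increments '[[[0, 0, 0, 0, 0, 0, 60], [0, 0, 0, 0, 0, 0, 60], [0, 0, 0, 0, 0, 0, 60], [0, 0, 0, 0, 0, 0, 60]]]'

```text
clock: 33.05
tcp_pos: [0.4631, -0.138, 0.0425]
orientation: [-0.0, 0.801, -0.598, 0.0]
wrist_force: [-0.1, 0.6, -0.2]
finger_gap: 0.0654
grip_force: 0.0
```

```bash
python3 - <<'E'
from h import *
for n in("top","side"):
    c=cam(n)
    for uv,a in caps(c):
        q=solve(c,uv,.065,.075,.0185)
        if np.hypot(*(q-[.4628,-.138]))<.05: print(n,uv,a,q)
    for r in spotter.landmark_of("bottle_7",n): 
        q=ray(c,r["uv"],0)
        if np.hypot(*(q[:2]-[.4628,-.138]))<.06: print("lm",n,r["conf"],q)
    u=proj(c,[[.4628,-.138,.03]])[0].astype(int); p=c["pixels"][u[1]-25:u[1]+25,u[0]-25:u[0]+25].astype(int)
h=cyl(c,.4628,-.138,0,.06,.018); print("expect",h.min((0,1)),h.max((0,1)))
g=c["pixels"][:,:,:].mean(2)
for r in (318,322,326,330): print(r,g[r,365:410].astype(int).tolist())
plan(.4628,-.138,.036,196)
E
```

```text
lm top 0.47 [ 0.46689917 -0.14329391  0.        ]
side [394.11940299 308.52985075] 134 [ 0.46834253 -0.14317184]
lm side 0.95 [ 0.46342729 -0.13453893  0.        ]
expect [375.81458 304.02707] [399.56033 341.60846]
318 [166, 168, 165, 168, 168, 166, 165, 169, 168, 168, 151, 123, 87, 71, 67, 62, 66, 63, 64, 101, 114, 107, 86, 80, 81, 76, 76, 75, 79, 75, 85, 104, 109, 113, 135, 161, 165, 166, 168, 168, 166, 168, 166, 165, 164]
322 [166, 168, 170, 166, 169, 167, 167, 167, 167, 168, 166, 168, 160, 141, 136, 139, 139, 141, 136, 133, 138, 144, 140, 137, 137, 134, 126, 124, 125, 125, 121, 121, 116, 119, 158, 165, 166, 168, 167, 166, 165, 169, 168, 166, 167]
326 [169, 167, 169, 170, 169, 168, 167, 169, 167, 165, 170, 169, 145, 131, 131, 136, 137, 137, 136, 135, 134, 132, 135, 134, 133, 126, 124, 122, 121, 120, 118, 112, 111, 153, 166, 167, 165, 165, 163, 168, 168, 167, 168, 168, 165]
330 [169, 171, 171, 169, 168, 168, 167, 165, 167, 166, 169, 155, 132, 126, 131, 129, 134, 136, 133, 132, 131, 133, 131, 129, 128, 124, 124, 122, 121, 121, 116, 111, 136, 164, 168, 167, 169, 167, 170, 166, 166, 167, 166, 167, 168]
tcp [ 0.463  -0.138   0.0423] phi -163.5 | total shift [-0.0001  0.0007  0.0253] turn [0.0001 0.0001 0.0027] rows 1 j6 -2.31 gap 0.0651
```

jog_arm --increments '[[[0, 0, 0.026, 0, 0, 0, 60], [0, 0, 0, 0, 0, 0, 60], [0, 0, 0, 0, 0, 0, 170], [0, 0, 0, 0, 0, 0, 170], [0, 0, 0, 0, 0, 0, 170], [0, 0, 0, 0, 0, 0, 170], [0, 0, 0, 0, 0, 0, 170]]]' --force 40

```text
clock: 33.95
tcp_pos: [0.4631, -0.1382, 0.0363]
orientation: [0.0, 0.801, -0.598, 0.0]
wrist_force: [-1.4, 0.1, 2.0]
finger_gap: 0.0349
grip_force: 39.8
```

jog_arm --increments '[[[0, 0, -0.13, 0, 0, 0, 170], [0, 0, -0.13, 0, 0, 0, 170], [0, 0, -0.13, 0, 0, 0, 170], [0, 0, -0.13, 0, 0, 0, 170], [0, 0, 0, 0, 0, 0, 170], [-0.1304, -0.0623, 0, 0, 0, 0, 170], [-0.1304, -0.0623, 0, 0, 0, 0, 170], [-0.1304, -0.0623, 0, 0, 0, 0, 170], [-0.1304, -0.0623, 0, 0, 0, 0, 170], [-0.1304, -0.0623, 0, 0, 0, 0, 170], [-0.1304, -0.0623, 0, 0, 0, 0, 170], [-0.1304, -0.0623, 0, 0, 0, 0, 170], [0, 0, 0, 0, 0, 0, 170], [0, 0, 0, 0, 0, 0, 170], [0, 0, 0, 0, 0, 0, 170]]]'

```text
clock: 35.45
tcp_pos: [0.5023, 0.111, 0.1654]
orientation: [0.0, 0.801, -0.599, -0.0]
wrist_force: [0.6, 0.1, -0.7]
finger_gap: 0.0348
grip_force: 40.2
```

```bash
python3 - <<'E'
from h import *
c=cam("side"); t=env.get_state()["tcp_pos"]; zf=t[2]-.0363
plan(*C,.06,196.5)
h=cyl(c,*t[:2],zf,zf+.06,.018)[:,0]; g=c["pixels"].astype(float); print("foot z",zf, "bottom row",h[:,1].max())
from numpy import interp
bl=int(h[:,1].max())
for r in range(bl-24,bl-8,4):
    m=np.zeros((480,640),np.uint8); cv2.fillPoly(m,[np.round(h*16).astype(np.int32)],1,cv2.LINE_AA,4)
    xs=np.nonzero(m[r])[0]; row=g[r].mean(1); e=np.abs(np.diff(row)); print(r,"expect",xs.min(),xs.max(),"row",row[xs.min()-6:xs.max()+8].astype(int).tolist())
E
```

```text
tcp [0.5025 0.1108 0.1656] phi -163.6 | total shift [-0.0033 -0.0023  0.4223] turn [ 0.0003  0.     -0.0004] rows 3 j6 -1.8 gap 0.0345
foot z 0.12927045651891042 bottom row 207.60683
183 expect 305 324 row [165, 168, 165, 166, 164, 165, 163, 150, 145, 146, 148, 146, 149, 148, 141, 139, 135, 126, 128, 124, 125, 122, 118, 115, 109, 105, 80, 69, 68, 71, 69, 67, 67]
187 expect 305 324 row [166, 166, 161, 165, 167, 164, 148, 142, 140, 142, 143, 143, 140, 140, 140, 137, 132, 130, 124, 124, 120, 122, 117, 115, 108, 102, 71, 58, 56, 59, 67, 64, 73]
191 expect 305 324 row [165, 164, 166, 167, 165, 164, 160, 141, 139, 142, 144, 138, 132, 134, 136, 134, 131, 124, 123, 118, 118, 118, 114, 112, 107, 90, 64, 51, 54, 56, 54, 58, 57]
195 expect 305 324 row [166, 167, 168, 165, 166, 166, 157, 139, 135, 134, 136, 134, 131, 132, 128, 129, 128, 125, 126, 121, 121, 119, 113, 111, 106, 113, 156, 165, 167, 165, 157, 143, 119]
```

jog_arm --increments '[[[-0.0033, -0.0023, 0.03, 0, 0, 0, 170], [0, 0, 0.06, 0, 0, 0, 170], [0, 0, 0.06, 0, 0, 0, 170], [0, 0, 0.06, 0, 0, 0, 170], [0, 0, 0.03, 0, 0, 0, 170], [0, 0, 0, 0, 0, 0, 170], [0, 0, 0, 0, 0, 0, 170]]]'

```text
clock: 36.2
tcp_pos: [0.5033, 0.1123, 0.1063]
orientation: [-0.0, 0.801, -0.599, 0.0]
wrist_force: [1.0, -0.2, 0.1]
finger_gap: 0.035
grip_force: 40.2
```

jog_arm --increments '[[[0, 0, 0.04, 0, 0, 0, 170], [0, 0, 0.04, 0, 0, 0, 170], [0, 0, 0, 0, 0, 0, 170]]]'

```text
clock: 36.5
tcp_pos: [0.5019, 0.1126, 0.0845]
orientation: [0.001, 0.801, -0.598, -0.001]
wrist_force: [-1.5, -0.0, -0.4]
finger_gap: 0.0351
grip_force: 40.2
```

Inside the hole with no load. I'll lower it further.

jog_arm --increments '[[[0, 0, 0.04, 0, 0, 0, 170], [0, 0, 0.03, 0, 0, 0, 170], [0, 0, 0.02, 0, 0, 0, 170], [0, 0, 0, 0, 0, 0, 170], [0, 0, 0, 0, 0, 0, 170]]]'

```text
clock: 37.0
tcp_pos: [0.5031, 0.1126, 0.0635]
orientation: [0.0, 0.801, -0.598, -0.0]
wrist_force: [-1.0, -0.7, 0.3]
finger_gap: 0.0349
grip_force: 40.2
```

jog_arm --increments '[[[0, 0, 0.01, 0, 0, 0, 170], [0, 0, 0.01, 0, 0, 0, 170], [0, 0, 0, 0, 0, 0, 170], [0, 0, 0, 0, 0, 0, 170]]]'

```text
clock: 37.4
tcp_pos: [0.5031, 0.1126, 0.0586]
orientation: [-0.0, 0.801, -0.598, 0.0]
wrist_force: [1.0, -0.5, -0.6]
finger_gap: 0.0348
grip_force: 40.2
```

jog_arm --increments '[[[0, 0, 0, 0, 0, 0, 90], [0, 0, 0, 0, 0, 0, 90], [0, 0, 0, 0, 0, 0, 90], [0, 0, 0, 0, 0, 0, 90], [0, 0, -0.08, 0, 0, 0, 90], [0, 0, -0.08, 0, 0, 0, 90], [0, 0, -0.08, 0, 0, 0, 90], [0, 0, -0.08, 0, 0, 0, 90], [0.11, 0, -0.08, 0, 0, 0, 200], [0.11, 0, 0, 0, 0, 0, 255], [0.11, 0, 0, 0, 0, 0, 255], [0.11, 0, 0, 0, 0, 0, 255], [0, 0, 0, 0, 0, 0, 255]]]'

```text
clock: 38.7
tcp_pos: [0.5355, 0.0044, 0.1586]
orientation: [0.0, 0.8, -0.6, 0.001]
wrist_force: [0.0, 0.2, -0.4]
finger_gap: 0.0001
grip_force: 0.0
```

```bash
python3 - <<'E'
from h import *
c=cam("side"); t=look("top")
a=cv2.resize(t["pixels"][205:285,255:345,::-1],(396,352),interpolation=cv2.INTER_CUBIC); b=cv2.resize(c["pixels"][185:275,270:360,::-1],(352,352),interpolation=cv2.INTER_CUBIC)
cv2.imwrite("pics/s8.png",np.hstack([a,b])); potfit(c); plan(*C,.12,196)
for n,cc in(("side",c),("top",t)):
  for k in("shelf_jar","flux_jar","spool","loupe"):
    for r in spotter.cut_out(k,n)[:1]: print(k,n,np.round(ray(cc,r["uv"],.03),3))
E
```

```text
top [287.7 232.1] 284 [0.5286 0.1364] ang 43.7 r 35.8
top [308.7 230.9] 141 [0.5309 0.0846] ang 316.2 r 39.1
top [297.7 242.1] 143 [0.5035 0.1122] ang 33.4 r 0.9
top [313.8 246.1] 140 [0.4931 0.0728] ang 256.1 r 40.1
top [286.9 254. ] 141 [0.4744 0.139 ] ang 136.0 r 39.3
top [302.8 258. ] 140 [0.4639 0.1002] ang 196.5 r 40.4
blue bbox [240 286] [260 345] 58
tcp [0.5342 0.0068 0.1584] phi -163.6 | total shift [-0.4381  0.0024  0.1538] turn [0.0001 0.0002 0.0023] rows 3 j6 -2.0 gap -0.0001
shelf_jar side [0.636 0.399 0.03 ]
flux_jar side [0.569 0.158 0.03 ]
spool side [0.35  0.273 0.03 ]
loupe side [0.611 0.251 0.03 ]
shelf_jar top [0.638 0.389 0.03 ]
flux_jar top [ 0.624 -0.22   0.03 ]
spool top [0.36  0.287 0.03 ]
loupe top [0.614 0.252 0.03 ]
```

View pics/s8.png

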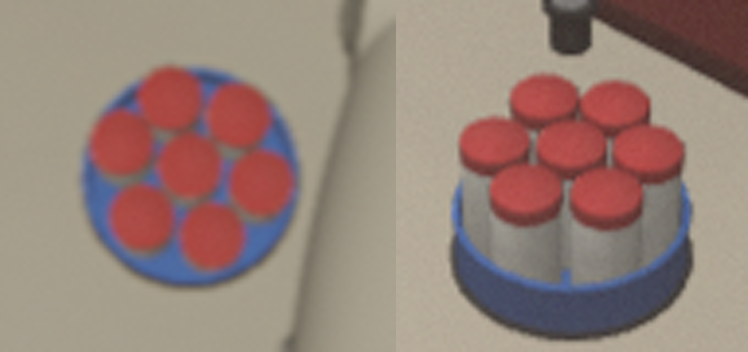

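The top view shows one bottle in the middle (297,242) and six round it. The side view shows the caps level. A light touch on the middle cap with the fingers shut will confirm it is on the floor.

jog_arm --increments '[[[-0.11, 0.0006, 0, 0, 0, 0, 255], [-0.11, 0.0006, 0, 0, 0, 0, 255], [-0.11, 0.0006, 0, 0, 0, 0, 255], [-0.11, 0.0006, 0, 0, 0, 0, 255], [0, 0, 0.07, 0, 0, 0, 255], [0, 0, 0.07, 0, 0, 0, 255], [0, 0, 0.07, 0, 0, 0, 255], [0, 0, 0.07, 0, 0, 0, 255], [0, 0, 0, 0, 0, 0, 255], [0, 0, 0, 0, 0, 0, 255], [0, 0, 0.012, 0, 0, 0, 255], [0, 0, 0.012, 0, 0, 0, 255], [0, 0, 0, 0, 0, 0, 255], [0, 0, 0, 0, 0, 0, 255]]]'

```text
clock: 40.6
tcp_pos: [0.5027, 0.1124, 0.0828]
orientation: [-0.0, 0.801, -0.598, 0.0]
wrist_force: [-0.4, 0.4, -0.2]
finger_gap: 0.0001
grip_force: 0.0
```

jog_arm --increments '[[[0, 0, 0.008, 0, 0, 0, 255], [0, 0, 0.008, 0, 0, 0, 255], [0, 0, 0, 0, 0, 0, 255], [0, 0, 0, 0, 0, 0, 255]]]'

```text
clock: 41.0
tcp_pos: [0.5025, 0.1125, 0.0785]
orientation: [0.0, 0.801, -0.598, -0.0]
wrist_force: [-0.3, -0.2, -0.2]
finger_gap: -0.0
grip_force: 0.0
```

jog_arm --increments '[[[0, 0, -0.08, 0, 0, 0, 255], [0, 0, -0.08, 0, 0, 0, 255], [0, 0, -0.08, 0, 0, 0, 255], [0, 0, -0.08, 0, 0, 0, 255], [0, 0, -0.08, 0, 0, 0, 255], [0, 0, 0, 0, 0, 0, 255], [0, 0, 0, 0, 0, 0, 255]]]'

```text
clock: 41.7
tcp_pos: [0.5028, 0.1125, 0.1786]
orientation: [-0.0, 0.801, -0.598, 0.0]
wrist_force: [0.1, -0.1, -0.3]
finger_gap: 0.0
grip_force: 0.0
```

```bash
python3 - <<'E'
from h import *
s=env.get_state(); print(s["tcp_pos"],s["wrist_force"]); print(ticket.hand_in())
E
```

```text
[0.50283143 0.11248808 0.17858246] [ 0.09105833 -0.09013483 -0.26332407]
the job is handed in; nothing more can be done
None
```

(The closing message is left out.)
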